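Fit the garnish tray and turn the marked jar to the front

ROBOT

A 6-joint arm with a two-finger parallel gripper is mounted at the origin on the work surface. World frame = base frame: x ahead of the robot, y to its left, z up, the work surface at z = 0. Lengths are in m, angles in rad, forces in N, time in s.
With the tool pointing down it reaches from about 0.275 to 0.725 m from the base axis. Payload 15.9 kg.
Tool frame: the origin (TCP) lies midway between the tips of the shut fingers; the grasp point (between the pads) lies behind it (arm.grasp_offset is the z of the grasp point in the tool frame, in m); z points along the fingers, y is the direction in which the jaws open and shut (so a half turn about z gives the same grasp; the last joint's range is limited). The gripper opens to 85 mm and grips with 20 to 120 N. Pads are 22 mm wide; open, the fingers measure 114 mm over their backs; the gripper's body (76 mm by 85 mm) begins 54 mm behind the grasp point. The pads swing forward as they close: fully open they stand 13 mm farther back than shut.
Start: joints at [1.181, 0.213, -0.034, 1.323, 0, 1.571], TCP at [0.19, 0.462, 0.231] pointing down, gripper open.
Joint ranges: [-2.98, 2.98], [-0.74, 1.72], [-1.14, 1.35], [-2.1, 2.04], [-1.57, 1.44], [-3.14, 3.14]. Speed limits (rad/s): [1.89, 1.89, 2.39, 2.57, 3.14, 3.14].

INTERFACE

Orientations are given as a rotation vector (axis times angle).
In Python, from cell import arm gives the robot as it stands.
- The arm moves only by the tool send_rows, never from a script. Its argument "series" is a list that holds one entry, the list of rows, each a list of 5 numbers: the shift along the world's x, y, z in mm, then the turn about the world's z in degrees, then the finger opening in mm, from 0 to 85.4. A call has 1 to 8 rows; each row shifts and turns the pose as measured when the row begins; what a row does not reach is not made up. A row lasts 1/12 s, in which the tool goes at most 41.7 mm and 7.16 degrees, less where a joint would pass 70% of its speed; a pose out of reach is approached as far as the arm can. A call is refused whole if a number of a shift passes 41.7 or a number of a turn 7.16, either way. A call with a gripper value outside its range is refused whole. The fingers move at their own pace and stop on an object; "newtons" is the grip in N (left out, the last holds). Time passes only in rows, so rows that do not move let the fingers close. It gives the time, the measured TCP pose, the force and the opening at its end, in the units of the state.
- arm.observe(): the state, without advancing time (a new reading comes with each control period).
- arm.camera(name): name is "side" or "top" or "wrist"; returns a dict with "color" (420x560x3 uint8, red, green, blue), "z_map" (420x560 float32, m along the optical axis (not along the pixel's ray), 0 where there is no reading), "fx", "fy", "cx", "cy" (pixels), "world_to_cam" (4x4, takes a point from world to camera coordinates); the wrist camera has in their place "tool_from_camera" (4x4, takes a point from camera to tool coordinates, whose origin is the TCP and whose axes are the flange's). Camera axes: x right, y up, looking along -z (the intrinsics and any distortion apply to the point x, -y, -z); pixel columns grow to the right and rows downward; lengths in m; the calibration is good to about 2 mm. A picture is of the moment at which its call begins: read the wrist's pose just before it.
- arm.job_done(): hands the job in, once; it reports no verdict.
The state is a dict: "time_s": time; "joint_pos": joint angles; "dq": joint speeds; "joint_efforts": joint torques, N m; "ee_pos": TCP position; "orientation": TCP orientation; "ft_force": force on the tool from outside, world axes, zero at the start; "moment": the same for the moment, N m; "finger_gap": finger opening in m.
Only numpy, scipy, OpenCV 4.12 (cv2) and the standard library are available. Lean on these libraries where they do the work, as an engineer would, in place of code of your own. Each camera call takes 0.05 s, during which the arm holds its last target. There are 200 camera calls.

TASK

Lift the bamboo garnish tray with its three jars by its handle and lower it over the two pins of the turntable, big hole on big pin, until it rests flush; do not drop it, tip the jars out or disturb the other things. Then, by the tray's handle, turn the turntable until the red-lidded jar is at the front, straight in line with the red arrow on the wooden stand, and hold it still there. The hub is sprung and swings back when let go, so finish while still holding the handle.

Things in the scene. Friction and masses are not known exactly. Their poses are not given: they have to be found in the camera images.
- stand: fixed bamboo board 270 x 220 x 14 mm on the trolley top; origin on its underside, straight below the turntable's axis. Its own -x direction is the front, shown by a red arrow-shaped mark (chevron, point outward) on its top near the front edge, 127 mm from the axis. Its place and yaw vary.
- turntable (a joint): angle of the turntable on its upright axis, rad, counter-clockwise from above positive, stops at -1.9 and 1.9. A return spring of 0.08 N m/rad pulls it back to 0, where it starts; the hub's place and parked direction vary.
- turntable_top (a point): centre of the steel turntable's flat top (disc of 150 mm diameter, 10 mm thick), 46 mm above the trolley top, on the axis, turning with it. The two brass pins stand on it on its y axis, 42 mm either side of the axis, 24 mm tall, the top 9 mm tapered.
- pin_big (a point): tip of the big pin (16 mm diameter), at y = +42 mm of the turntable, 24 mm above its top
- pin_small (a point): tip of the small pin (10 mm diameter), at y = -42 mm of the turntable, 24 mm above its top
- tray: bamboo tray, plate 90 x 130 x 8 mm with three round wells (56 mm outer diameter, rims 22 mm high, inner floor 8 mm above the underside) centred at tray (x, y) = (-43, 61), (-43, -61) and (75, 0) mm. 340 g without jars. Origin at the centre of its underside. Flush, its underside lies on the turntable's top, origin on the axis, its axes along the turntable's.
- handle (a point): middle of the tray's handle: a dark wooden bar 70 mm along the tray's x, 18 mm thick along y, 36 mm high (105 to 141 mm above the tray's underside), on a steel post of 18 mm diameter; the point lies 123 mm above the underside. The tops of the jars are 78 mm above the underside.
- hole_big (a point): centre of the big through hole (18.5 mm) at the tray's underside, tray (0, 42) mm
- hole_small (a point): centre of the small through hole (12.5 mm) at the tray's underside, tray (0, -42) mm
- jar_red: straight round glass jar, 45 mm diameter, 70 mm tall with its red lid, origin at the centre of its underside, 85 g, standing loose in one of the tray's wells (1.5 mm play); the marked jar, in either of the wells (-43, 61) and (-43, -61)
- jar_white: straight round glass jar, 45 mm diameter, 70 mm tall with its white lid, origin at the centre of its underside, 85 g, standing loose in one of the tray's wells (1.5 mm play); in the other of those two wells
- jar_green: straight round glass jar, 45 mm diameter, 70 mm tall with its green lid, origin at the centre of its underside, 85 g, standing loose in one of the tray's wells (1.5 mm play); in the well (75, 0)
- tumbler_a: squat glass tumbler, 82 mm across, 85 mm tall, loose, at the back; leave alone. Around it stand a fixed steel ice bucket (left) and bamboo bottle rack (right), all farther than 0.72 m ahead of the robot and at most 200 mm tall; a lantern of that height stands in the far right corner
- tumbler_b: another such tumbler at the left side; leave alone
- straw_cup: coral silicone cup with lid and straw, 82 mm across, 190 mm tall, loose, at the right side; leave alone
- bar_spoon: steel spoon 200 mm long lying at the left; leave alone
Things that resemble listed ones, but are neither listed nor needed, are in the scene too. Leave any purple look-alike of the jar_green alone.

How it is judged:
On the way:
1. the tray rests flush on the turntable, over both pins (z of tray in the frame of turntable_top between -0.003 and 0.0035 m and horizontal distance between tray and turntable_top below 0.005 m and horizontal distance between hole_big and pin_big below 0.006 m and angle between tray's own z axis and vertical below 0.05 rad), for 0.2 s.
At the end, for the whole second after the job is handed in: Through the last second: tray flush on the turntable (within 3.5 mm, over both pins), all jars upright in their wells, centre of the red-lidded jar in front of the axis, within 12 mm of the front line, turntable under 0.1 rad/s, fingers still on the tray (over 0.5 N) (all of step 1 and y of jar_red in the frame of stand between -0.012 and 0.012 m and x of jar_red in the frame of stand below -0.05 m and velocity of joint turntable between -0.1 and 0.1 rad/s and contact force between the fingers and tray above 0.5 N and horizontal distance between each of jar_red, jar_white, jar_green and tray below 0.085 m and z of each of jar_red, jar_white, jar_green in the frame of tray below 0.016 m and angle between each of jar_red, jar_white, jar_green's own z axis and vertical below 0.15 rad); the arm keeps its last pose, push and grip.
It fails at once if the tray is dropped (moves faster than 0.3 m/s out of the fingers) (contact force between the fingers and tray below 0.05 N and linear speed of tray above 0.3 m/s).
It fails at once if a jar tips over (angle between any of jar_red, jar_white, jar_green's own z axis and vertical above 0.6 rad).
It fails at once if a tumbler, the straw cup or the spoon is pushed more than 30 mm (distance of any of tumbler_a, tumbler_b, straw_cup, bar_spoon from where it was at the start of the episode above 0.03 m).
It also fails if it takes over 48 s, if anything falls off the work surface, if the arm or the gripper's body presses on something with over 40 N, if the wrist force passes 120 N, or if a joint passes its speed limit or range.

## Working session

There is one attempt and no reset: what is moved stays moved. The work goes in short steps, Python scripts to look and compute and a tool call to move; the robot and the scene stay as the last step left them, time stands still between calls to the robot, and variables do not carry over. Pictures are saved under pics/ and viewed, on a budget of 10 in all, crops included, one or two more only if the job needs it, and the job is handed in when it is done.

Besides the shell and the picture viewer there is one more tool, called after "Request:" as name(argument=value, ...) on one line, values as JSON. send_rows: Moves the arm, as the interface text tells. Its arguments: {"type":"object","properties":{"series":{"type":"array"},"newtons":{"type":"number"}},"required":["series"]}

```bash
ls; mkdir -p pics
cat > h.py <<'E'
import numpy as np, cv2, pickle
from cell import arm
def grab(n,tag):
    s=arm.observe(); c=arm.camera(n); c['s']=s
    pickle.dump(c,open(f'pics/{tag}.pkl','wb')); cv2.imwrite(f'pics/{tag}.png',c['color'][:,:,::-1]); return c
def load(tag): return pickle.load(open(f'pics/{tag}.pkl','rb'))
def c2w(c):
    if 'world_to_cam' in c: return np.linalg.inv(c['world_to_cam'])
    T=np.eye(4); T[:3,:3]=cv2.Rodrigues(np.array(c['s']['orientation'],float))[0]; T[:3,3]=c['s']['ee_pos']
    return T@c['tool_from_camera']
def cloud(c):
    v,u=np.mgrid[:420,:560]; z=c['z_map']
    P=np.stack([(u-c['cx'])/c['fx']*z,-(v-c['cy'])/c['fy']*z,-z,np.ones_like(z)],-1)
    return (P@c2w(c).T)[...,:3]
def ray(c,u,v,h):  # pixel to world at height h
    T=c2w(c); d=T[:3,:3]@np.array([(u-c['cx'])/c['fx'],-(v-c['cy'])/c['fy'],-1]); o=T[:3,3]
    return o+d*(h-o[2])/d[2]
E
python3 - <<'E'
from h import *
a=grab('top','top0');b=grab('side','side0')
print({k:v for k,v in a.items() if k not in('color','z_map','s')}); print(a['s'],arm.grasp_offset)
E
```

```text
pics
{'fx': 394.6597849816824, 'fy': 394.6597849816824, 'cx': 281.0824504712411, 'cy': 211.99345506812165, 'world_to_cam': array([[ 0.06083666, -0.99814671,  0.00143016, -0.03417123],
       [ 0.97771655,  0.05987975,  0.20120827, -0.58967055],
       [-0.20092101, -0.01084255,  0.97954744, -1.17196982],
       [ 0.        ,  0.        ,  0.        ,  1.        ]])}
{'time_s': 0.0, 'joint_pos': array([ 1.18098929e+00,  2.13349973e-01, -3.50477014e-02,  1.32349424e+00,
        3.60800560e-06,  1.57079650e+00]), 'dq': array([ 1.15159992e-03,  6.50266578e-05, -4.31412696e-04,  3.37374824e-04,
        1.20638214e-03, -4.39247132e-04]), 'joint_efforts': array([ 6.77652468e-03, -6.86159134e+01,  4.87124240e+01,  1.76541426e-02,
        2.59046265e-04, -1.65286724e-05]), 'ee_pos': array([0.18987727, 0.46218337, 0.23082377]), 'orientation': array([-6.08396565e-01, -3.08189873e+00,  1.68714077e-03]), 'ft_force': array([ 0.39908386,  0.40090988, -0.37126205]), 'moment': array([-0.02509278, -0.01475219, -0.00290581]), 'finger_gap': 0.08551762199586009} -0.0187
```

View pics/top0.png

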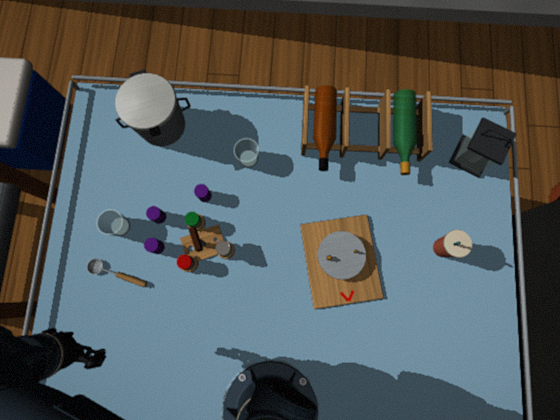

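View pics/side0.png

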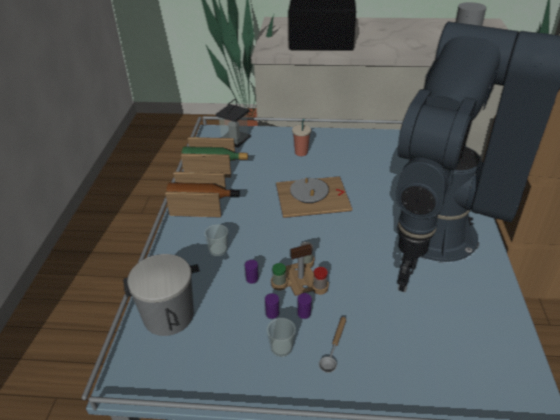

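The top view shows the tray near (205,243), with the red jar at (186,262), green at (193,219) and white at (224,249). The handle is near (195,237). Purple look-alikes are at (202,192), (156,214) and (153,245). The turntable is at (342,256) and the chevron at (347,296). Next I'll enlarge both areas in one picture.

Run:
```python
from h import *
c=load('top0'); I=c['color'][:,:,::-1]
f=lambda x,y,w,h,s:cv2.resize(I[y:y+h,x:x+w],None,fx=s,fy=s,interpolation=cv2.INTER_CUBIC)
im=np.hstack([f(165,200,80,100,5),f(295,210,80,100,5)])
im=np.clip(im.astype(float)*1.5,0,255).astype('uint8')
cv2.imwrite('pics/crop1.png',im)
P=cloud(c)
# points above 0.09 within tray area -> handle
m=(P[...,2]>.11)&(P[...,2]<.155); v,u=np.nonzero(m)
k=(u>170)&(u<240)&(v>205)&(v<280)
q=P[v[k],u[k]]; print(len(q),q.mean(0),q.min(0),q.max(0))
if len(q)>5:
    r=cv2.minAreaRect((q[:,:2]*1000).astype(np.float32)); print(r)
import collections
for n,(u,v) in dict(red=(186,262),green=(193,219),white=(224,249),disc=(342,250),st=(320,290),tb=(130,150)).items(): print(n,P[v,u])
```

```text
190 [0.48259823 0.24212943 0.13675645] [0.44962265 0.22346011 0.11053056] [0.51800438 0.26404502 0.14612916]
((483.9957580566406, 244.28941345214844), (69.94790649414062, 18.45102310180664), 23.04253578186035)
red [0.41668971 0.27588491 0.08121537]
green [0.54877989 0.26982901 0.07695766]
white [0.46257354 0.16638068 0.07922925]
disc [ 0.4850457  -0.19353319  0.04655727]
st [ 0.35992744 -0.13363239  0.01475591]
tb [ 0.78682404  0.52748558 -0.00388912]
```

View pics/crop1.png

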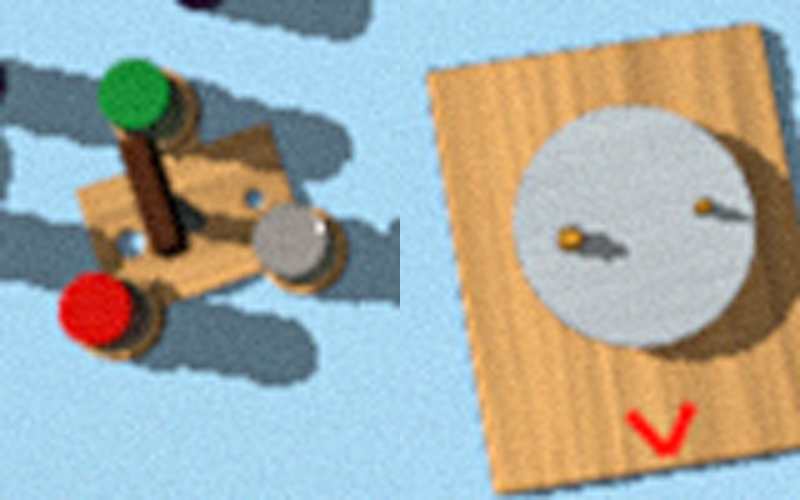

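Run:
```python
from h import *
c=load('top0'); P=cloud(c); C=c['color'].astype(int)
I=lambda x,y:(295+(x-400)/5-.4,210+y/5-.4)
b=ray(c,*I(569,238),.069)[:2]; s=ray(c,*I(703,206),.069)[:2]
print('pins',b,s,np.linalg.norm(b-s),(b+s)/2,'ttyaw',np.degrees(np.arctan2(*(b-s)[::-1]))-90)
# disc from depth
reg=np.zeros((420,560),bool); reg[200:320,295:395]=1
m=reg&(abs(P[...,2]-.0465)<.006); (x,y),r=cv2.minEnclosingCircle((P[m][:,:2]*1000).astype(np.float32)); print('disc',x,y,r, np.median(P[m][:,:2],0), P[m][:,2].mean())
m=reg&(C[...,0]>C[...,2]+15)&(P[...,2]<.06)
w=np.array([ray(c,u,v,.014)[:2] for v,u in zip(*np.nonzero(m))])
mm=np.zeros((420,560),np.uint8); mm[m]=1; n,l,st,_=cv2.connectedComponentsWithStats(mm); k=1+st[1:,4].argmax()
w=np.array([ray(c,u,v,.014)[:2] for v,u in zip(*np.nonzero(l==k))])
print('stand',cv2.minAreaRect((w*1000).astype(np.float32)))
m=reg&(C[...,0]>140)&(C[...,1]<60)
w=np.array([ray(c,u,v,.014)[:2] for v,u in zip(*np.nonzero(m))]); print('chev',w.mean(0),w[w[:,0].argmin()],len(w))
print('chev tip',ray(c,*I(668,455),.014)[:2],'chev arms',ray(c,*I(630,413),.014)[:2],ray(c,*I(691,406),.014)[:2])
print('stand corners',[ray(c,*I(*p),.014)[:2].round(4) for p in((430,73),(757,25),(497,492))])
# jars lids & handle top
for n,(u,v) in dict(red=(95,310),green=(135,95),white=(292,240)).items():
    u=165+u/5-.4;v=200+v/5-.4; print(n,ray(c,u,v,.078)[:2])
for e in((125,135),(150,130),(188,245),(160,256)): print('h',ray(c,165+e[0]/5-.4,200+e[1]/5-.4,.141)[:2])
print('bighole',ray(c,165+130/5-.4,200+242/5-.4,.006)[:2],'small',ray(c,165+254/5-.4,200+197/5-.4,.006)[:2])
```

```text
pins [ 0.45810202 -0.14973062] [ 0.48244867 -0.23028817] 0.08415627833559168 [ 0.47027535 -0.19000939] ttyaw 16.816221511761015
disc 472.99725341796875 -193.0792236328125 74.86656188964844 [ 0.47177485 -0.19345129] 0.04613308693039876
stand ((455.9803771972656, -194.95013427734375), (268.5440673828125, 219.0482177734375), 12.058300018310547)
chev [ 0.34752794 -0.21981017] [ 0.33445646 -0.21539408] 52
chev tip [ 0.33305612 -0.22224967] chev arms [ 0.35712729 -0.19796244] [ 0.36371034 -0.23575448]
stand corners [array([ 0.5639, -0.0628]), array([ 0.6083, -0.2725]), array([ 0.3043, -0.1175])]
red [0.41763789 0.28397015]
green [0.54957838 0.27399341]
white [0.46673004 0.16995723]
h [0.51488008 0.26212655]
h [0.51867727 0.24802041]
h [0.45370333 0.21937552]
h [0.44646744 0.23468504]
bighole [0.46661488 0.28429915] small [0.50033829 0.20783773]
```

Request:
send_rows(series=[[[0, 0, 5, 7, 85], [0, 0, 5, 7, 85]]])

```text
time_s: 0.27
ee_pos: [0.1896, 0.4614, 0.2397]
orientation: [-0.224, -3.133, 0.006]
ft_force: [-0.5, -0.6, 0.4]
finger_gap: 0.0851
```

```bash
python3 -c "
from h import *
print(arm.observe())"
```

```text
{'time_s': 0.2667, 'joint_pos': array([ 1.18124750e+00,  2.12907732e-01, -1.33879815e-02,  1.34832776e+00,
       -4.71080016e-04,  1.32432355e+00]), 'dq': array([ 3.64336276e-03, -1.31826451e-03,  1.28920086e-01,  1.45300938e-01,
       -3.15003184e-03, -1.44534299e+00]), 'joint_efforts': array([-4.67320438e-02, -6.80038548e+01,  4.73251963e+01, -8.61766320e-01,
        1.48575066e-02,  4.58689883e+00]), 'ee_pos': array([0.18957821, 0.46140013, 0.23965977]), 'orientation': array([-0.22449633, -3.13280444,  0.0059402 ]), 'ft_force': array([-0.51181272, -0.60225497,  0.42709036]), 'moment': array([-0.04191162,  0.01080463,  0.01680369]), 'finger_gap': 0.08505427338662194}
```

Request:
send_rows(series=[[[30, -22, 0, 7, 85], [30, -22, 0, 7, 85], [30, -22, 0, 7, 85], [30, -22, 0, 7, 85], [30, -22, 0, 0, 85], [30, -22, 0, 0, 85], [30, -22, 0, 0, 85], [30, -22, 0, 0, 85]]])

```text
time_s: 0.93
ee_pos: [0.4229, 0.2875, 0.2386]
orientation: [0.516, -3.096, 0.007]
ft_force: [0.9, 0.9, -0.6]
finger_gap: 0.0849
```

```bash
cat >> h.py <<'E'
def yaw(s):
    R=cv2.Rodrigues(np.array(s['orientation'],float))[0]; return np.degrees(np.arctan2(R[1,1],R[0,1]))
def st():
    s=arm.observe(); R=cv2.Rodrigues(np.array(s['orientation'],float))[0]
    print('t',s['time_s'],'p',(s['ee_pos']*1000).round(1),'yawY %.2f'%yaw(s),'tilt z',R[:,2].round(4),'q',s['joint_pos'].round(2),'F',s['ft_force'].round(1),'M',s['moment'].round(2),'g',s['finger_gap'].__round__(4),'dq',abs(s['dq']).max().round(3)); return s
E
python3 -c "
from h import *
st()"
```

```text
t 0.9333 p [422.9 287.5 238.6] yawY 108.91 tilt z [-0.0022 -0.005  -1.    ] q [ 0.6   0.24  0.02  1.35 -0.    0.27] F [ 0.9  0.9 -0.6] M [ 0.08  0.   -0.02] g 0.0849 dq 0.881
```

Request:
send_rows(series=[[[29, -21, 0, 2, 85], [28, -20, 0, 2, 85], [0, 0, 0, 0, 85], [0, 0, 0, 0, 85]]])

```text
time_s: 1.27
ee_pos: [0.4867, 0.2383, 0.2367]
orientation: [0.617, -3.075, 0.01]
ft_force: [-0.8, 0.7, 0.7]
finger_gap: 0.0851
```

```bash
python3 -c "
from h import *
st(); c=grab('wrist','w0'); P=cloud(c)
m=(P[...,2]>.125)&(P[...,2]<.155)
q=P[m]; print(m.sum()); print(np.median(q,0), cv2.minAreaRect((q[:,:2]*1000).astype(np.float32)))
m=(P[...,2]>.136)&(P[...,2]<.15); q=P[m]; print(q[:,2].mean(),cv2.minAreaRect((q[:,:2]*1000).astype(np.float32)))
"
```

```text
t 1.2667 p [486.7 238.3 236.7] yawY 112.69 tilt z [-0.0035 -0.0074 -1.    ] q [ 0.46  0.31  0.1   1.37 -0.01  0.06] F [-0.8  0.7  0.7] M [ 0.02 -0.   -0.04] g 0.0851 dq 0.056
2548
[0.47786806 0.24631949 0.14126688] ((480.46209716796875, 247.6468505859375), (69.52867126464844, 17.808969497680664), 23.35234260559082)
0.1411747244240875 ((480.46209716796875, 247.6468505859375), (69.52867126464844, 17.808969497680664), 23.35234260559082)
```

View pics/w0.png

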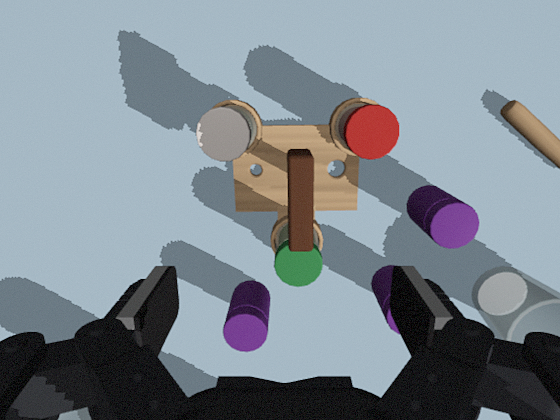

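The handle bar shows at (300,200), with red at (370,131), white at (223,132) and green at (298,263). That confirms this is the right tray, and red sits in the big-hole (+y) well.

Request:
send_rows(series=[[[-5, 8, -15, 0.6, 85], [0, 0, -15, 0, 85], [0, 0, -15, 0, 85], [0, 0, 0, 0, 85], [0, 0, 0, 0, 85]]])

```text
time_s: 1.73
ee_pos: [0.4778, 0.2499, 0.1907]
orientation: [0.638, -3.071, 0.01]
ft_force: [-0.0, 0.0, -0.2]
finger_gap: 0.0849
```

```bash
python3 -c "
from h import *
st(); c=grab('wrist','w1'); P=cloud(c); T=c2w(c)
m=(P[...,2]>.135)&(P[...,2]<.15)&(c['color'].max(-1)<140)
n,l,s,_=cv2.connectedComponentsWithStats(m.astype(np.uint8)); k=1+s[1:,4].argmax(); q=P[l==k]
print(len(q),q[:,2].mean(),s[k],cv2.minAreaRect((q[:,:2]*1000).astype(np.float32)))
t=arm.observe(); R=cv2.Rodrigues(t['orientation'])[0]
print('in tool', (R.T@(q.mean(0)-t['ee_pos'])*1000).round(1))
"
```

```text
t 1.7333 p [477.8 249.9 190.7] yawY 113.49 tilt z [-0.0036 -0.0072 -1.    ] q [ 0.48  0.31 -0.01  1.26 -0.    0.07] F [-0.   0.  -0.2] M [-0.05 -0.07 -0.02] g 0.0849 dq 0.033
3552 0.1411601364933045 [ 262  172   33  117 3552] ((480.3429260253906, 247.66610717773438), (69.46656799316406, 17.806320190429688), 23.32234001159668)
in tool [ 0.3 -2.7 49.5]
```

Request:
send_rows(series=[[[2, -2, -15, 0, 85], [0, 0, -15, 0, 85], [0, 0, -15, 0, 85], [0, 0, -15, 0, 85], [0, 0, -15, 0, 85], [0, 0, -11, 0, 85], [0, 0, 0, 0, 85], [0, 0, 0, 0, 85]]])

```text
time_s: 2.45
ee_pos: [0.4812, 0.2523, 0.1102]
orientation: [-0.644, 3.07, -0.005]
ft_force: [1.1, 0.1, 0.8]
finger_gap: 0.0849
```

```bash
python3 -c "
from h import *
st()"
```

```text
t 2.45 p [481.2 252.3 110.2] yawY 113.68 tilt z [ 0.0057 -0.002  -1.    ] q [ 0.49  0.35 -0.16  1.05 -0.    0.07] F [1.1 0.1 0.8] M [ 0.02 -0.08  0.06] g 0.0849 dq 0.006
```

Request:
send_rows(series=[[[-1, -4.5, -4, 0, 85], [0, 0, 0, 0, 85], [0, 0, 0, 0, 85], [0, 0, 0, 0, 85]]])

```text
time_s: 2.78
ee_pos: [0.4813, 0.2484, 0.1094]
orientation: [-0.643, 3.066, -0.003]
ft_force: [-1.1, 0.3, -0.2]
finger_gap: 0.0849
```

```bash
python3 -c "
from h import *
st()"
```

```text
t 2.7833 p [481.3 248.4 109.4] yawY 113.70 tilt z [ 9.3e-03 -1.0e-04 -1.0e+00] q [ 0.48  0.34 -0.17  1.05 -0.    0.07] F [-1.1  0.3 -0.2] M [-0.03  0.01 -0.01] g 0.0849 dq 0.009
```

Request:
send_rows(series=[[[-0.5, -0.5, -6, -0.3, 85], [0, 0, -2, 0, 85], [0, 0, 0, 0, 85]]])

```text
time_s: 3.03
ee_pos: [0.4814, 0.2481, 0.1016]
orientation: [-0.634, 3.066, -0.002]
ft_force: [-0.5, -0.5, -0.2]
finger_gap: 0.0853
```

```bash
python3 -c "
from h import *
st();st()"
```

```text
t 3.0333 p [481.4 248.1 101.6] yawY 113.36 tilt z [ 1.090e-02  7.000e-04 -9.999e-01] q [ 0.48  0.35 -0.19  1.02 -0.    0.07] F [-0.5 -0.5 -0.2] M [-0.04  0.04 -0.  ] g 0.0853 dq 0.007
t 3.0333 p [481.4 248.1 101.6] yawY 113.36 tilt z [ 1.090e-02  7.000e-04 -9.999e-01] q [ 0.48  0.35 -0.19  1.02 -0.    0.07] F [-0.5 -0.5 -0.2] M [-0.04  0.04 -0.  ] g 0.0853 dq 0.007
```

Request:
send_rows(series=[[[0, 0, 0, 0, 10], [0, 0, 0, 0, 10], [0, 0, 0, 0, 10], [0, 0, 0, 0, 10], [0, 0, 0, 0, 10], [0, 0, 0, 0, 10], [0, 0, 0, 0, 10], [0, 0, 0, 0, 10]]], newtons=80)

```text
time_s: 3.7
ee_pos: [0.4813, 0.2479, 0.1015]
orientation: [-0.634, 3.067, -0.003]
ft_force: [1.0, -0.4, 0.2]
finger_gap: 0.0173
```

```bash
python3 -c "
from h import *
st()"
```

```text
t 3.7 p [481.3 247.9 101.5] yawY 113.36 tilt z [ 1.040e-02  3.000e-04 -9.999e-01] q [ 0.48  0.35 -0.19  1.03 -0.    0.07] F [ 1.  -0.4  0.2] M [0.17 0.07 0.01] g 0.0173 dq 0.002
```

Gripped with a 17 mm opening on the 18 mm bar. I'll lift gently and check.

Request:
send_rows(series=[[[0, 0, 5, 0, 10], [0, 0, 8, 0, 10], [0, 0, 10, 0, 10], [0, 0, 12, 0, 10], [0, 0, 12, 0, 10], [0, 0, 12, 0, 10], [0, 0, 8, 0, 10], [0, 0, 4, 0, 10]]])

```text
time_s: 4.37
ee_pos: [0.4792, 0.247, 0.1781]
orientation: [-0.635, 3.07, -0.005]
ft_force: [0.6, 0.4, -6.1]
finger_gap: 0.017
```

```bash
python3 -c "
from h import *
st(); c=grab('wrist','w2'); grab('side','s2')"
```

```text
t 4.3667 p [479.2 247.  178.1] yawY 113.37 tilt z [ 0.0067 -0.0016 -1.    ] q [ 0.48  0.3  -0.05  1.21 -0.    0.07] F [ 0.6  0.4 -6.1] M [ 0.05 -0.02  0.05] g 0.017 dq 0.129
```

View pics/w2.png

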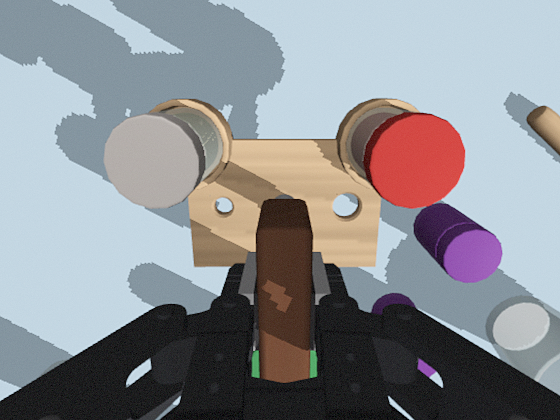

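The tray is lifted, the jars sit in their wells, and the measured load is 6.1 N, which matches its weight. The big hole is at (346,205) and the small at (224,205). Next I'll get the tray's pose in the tool frame and the camera geometry.

Run:
```python
from h import *
c=load('w2'); print(c['fx'],c['cx'],c['cy'],c['tool_from_camera'].round(3).tolist())
v,u=np.mgrid[:420,:560]; z=c['z_map']
P=np.stack([(u-c['cx'])/c['fx']*z,-(v-c['cy'])/c['fy']*z,-z,np.ones_like(z)],-1)@c['tool_from_camera'].T
P=P[...,:3]*1000
for p in [(285,160),(285,180),(240,240),(330,240),(205,240),(365,240),(285,145)]: print(p,P[p[1],p[0]].round(1))
pts=P[[160,180,240,240,240,145,240],[285,290,240,330,205,285,365]]
A=np.c_[pts[:,:2],np.ones(7)]; k,res,_,_=np.linalg.lstsq(A,pts[:,2],rcond=None); print('plane z=',k)
# plate mask: within 2.5 mm of plane
m=abs(P[...,2]-(P[...,0]*k[0]+P[...,1]*k[1]+k[2]))<2.5
m&=(v>125)&(v<275)&(u>180)&(u<390); m=m.astype(np.uint8)
T=c['tool_from_camera']
def onplane(uu,vv):
    d=T[:3,:3]@[(uu-c['cx'])/c['fx'],-(vv-c['cy'])/c['fy'],-1]; o=T[:3,3]*1000
    n=np.array([k[0],k[1],-1]); return o+d*(-(n@o+k[2])/(n@d))
h=1-m
for r,n in (((325,188,45,38),'big'),((205,190,38,30),'small')):
    x,y,w,hh=r; nn,l,s,ce=cv2.connectedComponentsWithStats(h[y:y+hh,x:x+w].copy())
    for i in range(1,nn):
        if s[i,4]>60:
            q=np.array([onplane(a+x,b+y) for b,a in zip(*np.nonzero(l==i))]); print(n,s[i],np.ptp(q,0).round(1),((q.max(0)+q.min(0))/2).round(2),q.mean(0).round(2))
print('front edge',[onplane(285,139).round(1),onplane(191,266).round(1),onplane(378,265).round(1)])
```

```text
363.38703500850914 283.9918135557471 204.1642710209323 [[0.001, 0.958, 0.287, 0.074], [1.0, -0.001, -0.0, 0.001], [-0.0, 0.287, -0.958, -0.143], [0.0, 0.0, 0.0, 1.0]]
(285, 160) [33.2  1.3 92.8]
(285, 180) [19.8  1.3 93.1]
(240, 240) [-23.  -30.   92.8]
(330, 240) [-23.3  32.9  93.5]
(205, 240) [-23.8 -54.9  94.7]
(365, 240) [-22.8  57.1  92.5]
(285, 145) [43.2  1.3 91.3]
plane z= [-1.89437402e-02 -1.19153556e-02  9.30355483e+01]
big [  7   6  28  26 536] [17.8 18.4  0.4] [ 1.48 42.36 92.5 ] [ 2.03 42.09 92.5 ]
small [  9   8  18  17 233] [11.5 11.8  0.3] [  1.53 -41.13  93.5 ] [  1.71 -41.27  93.49]
front edge [array([46.9,  1.3, 92.1]), array([-43.9, -66.2,  94.7]), array([-42.3,  67.8,  93. ])]
```

The tray sits in the tool frame at about (1.5, 0.6) mm and nearly level. I'll carry it to a hover behind the turntable so the wrist camera sees the pins in the tool's own frame.

Request:
send_rows(series=[[[0, -3, 10, 0, 10], [1, -7, 14, 0, 10], [2, -11, 16, -1, 10], [4, -15, 16, -1, 10], [4, -18, 16, -1, 10], [4, -20, 14, -1, 10], [5, -20, 12, -1, 10], [5, -20, 8, -1, 10]]])

```text
time_s: 5.13
ee_pos: [0.5001, 0.1293, 0.2859]
orientation: [0.477, -3.101, 0.007]
ft_force: [0.4, -0.6, -4.6]
finger_gap: 0.0175
```

Request:
send_rows(series=[[[5, -20, 6, 0, 10], [5, -20, 0, 0, 10], [5, -20, 0, 0, 10], [5, -20, 0, 0, 10], [5, -20, 0, 0, 10], [5, -20, 0, 0, 10], [5, -20, 0, 0, 10], [5, -20, 0, 0, 10]]])

```text
time_s: 5.8
ee_pos: [0.5395, -0.0407, 0.2958]
orientation: [0.474, -3.101, 0.007]
ft_force: [1.5, -0.2, -4.9]
finger_gap: 0.017
```

```bash
python3 -c "
from h import *
st()"
```

```text
t 5.8 p [539.5 -40.7 295.8] yawY 107.39 tilt z [-0.004  -0.0049 -1.    ] q [-0.07  0.31  0.25  1.52 -0.01 -0.38] F [ 1.5 -0.2 -4.9] M [ 0.01 -0.06 -0.07] g 0.017 dq 0.464
```

Request:
send_rows(series=[[[5, -20, 0, 0, 10], [5, -20, 0, 0, 10], [5, -18, 0, 0, 10], [4, -17, 0, -0.6, 10], [4, -15, 0, 0, 10], [3, -11, 0, 0, 10], [1, -6, 0, 0, 10], [0, 0, 0, 0, 10]]])

```text
time_s: 6.47
ee_pos: [0.565, -0.1584, 0.2951]
orientation: [0.45, -3.098, 0.005]
ft_force: [0.2, 0.4, -5.1]
finger_gap: 0.0172
```

Request:
send_rows(series=[[[0, 0, 0, 0, 10], [0, 0, 0, 0, 10], [0, 0, 0, 0, 10]]])

```text
time_s: 6.72
ee_pos: [0.5646, -0.157, 0.2951]
orientation: [0.45, -3.098, 0.003]
ft_force: [-0.4, 0.4, -5.9]
finger_gap: 0.017
```

```bash
python3 -c "
from h import *
st(); grab('wrist','w3')"
```

```text
t 6.7167 p [ 564.6 -157.   295.1] yawY 106.55 tilt z [-0.0109 -0.0037 -0.9999] q [-0.27  0.42  0.41  1.57 -0.01 -0.56] F [-0.4  0.4 -5.9] M [ 0.   -0.04 -0.01] g 0.017 dq 0.012
```

View pics/w3.png

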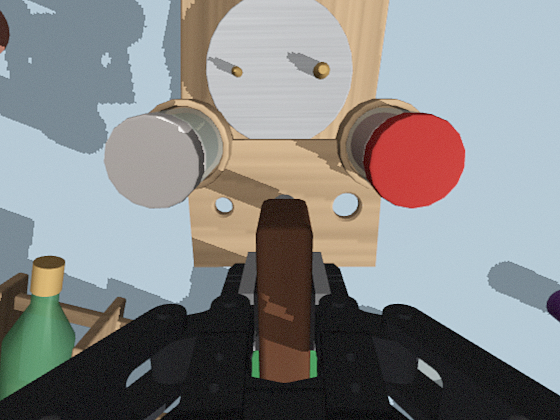

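Pins show at (322,70) (big) and (238,72) (small), with the disc centred near (280,67).

Run:
```python
from h import *
c=load('w3'); P=cloud(c); s=c['s']; C=c['color'].astype(int)
R=cv2.Rodrigues(s['orientation'])[0]
tool=lambda w:(R.T@(w-s['ee_pos'])*1000)
v,u=np.mgrid[:420,:560]
reg=(v<140)&(u>205)&(u<355)
d=reg&(abs(P[...,2]-.046)<.004); q=P[d]; print('disc',d.sum(),q[:,2].mean(),q[:,2].std())
# visible disc fit: edge via color: use convex hull + fitEllipse -> instead min circle
(x,y),r=cv2.minEnclosingCircle((q[:,:2]*1000).astype(np.float32)); print('disc c',x,y,r)
ce=[]
for n,lo,hi in(('big',310,336),('small',228,250)):
    m=reg&(u>lo)&(u<hi)&(v>55)&(v<85)&(C[...,0]-C[...,2]>40); m2=m&(P[...,2]>.066)
    vv,uu=np.nonzero(m2); w=ray(c,uu.mean(),vv.mean(),.0695); 
    q=P[m2]; print(n,m.sum(),m2.sum(),uu.mean(),vv.mean(),'ray',w*1000,'depth',q.mean(0)*1000,q[:,2].max()); ce.append(w)
b,sm=ce; o=(b+sm)/2; print('o',o*1000,np.linalg.norm(b-sm)*1000,'yaw',np.degrees(np.arctan2(*(b-sm)[1::-1]))-90)
print('tool o',tool(o),'b',tool(b),'s',tool(sm))
# stand edges: top surface at .014
m=(v<140)&(abs(P[...,2]-.014)<.004)&(C[...,0]-C[...,2]>40)
q=P[m];
L=[];Rr=[]
for row in range(2,90,4):
    k=np.nonzero(m[row])[0]
    if len(k)>20: L.append(ray(c,k.min(),row,.014)); Rr.append(ray(c,k.max(),row,.014))
for E in(L,Rr):
    E=np.array(E); f=cv2.fitLine((E[:,:2]*1000).astype(np.float32),cv2.DIST_HUBER,0,.01,.01).ravel(); print('edge yaw',np.degrees(np.arctan(f[1]/f[0])),f[2:])
# tray holes again in this picture
I=c['color'][:,:,::-1]; cv2.imwrite('pics/crop3.png',cv2.resize(I[50:100,220:350],None,fx=6,fy=6,interpolation=cv2.INTER_CUBIC))
```

```text
disc 16733 0.04641721081002749 0.0008155681575904866
disc c 470.6769104003906 -190.6333465576172 74.92069244384766
big 186 115 321.8782608695652 69.48695652173913 ray [ 458.21948565 -150.38565651   69.5       ] depth [ 458.21117617 -150.37305408   69.35237585] 0.07305524139632164
small 79 29 234.72413793103448 70.55172413793103 ray [ 482.92028879 -229.99274891   69.5       ] depth [ 482.87473752 -230.1921915    68.09618652] 0.07079264720525669
o [ 470.56988722 -190.18920271   69.5       ] 83.35117777984071 yaw 17.238277788404346
tool o [ 96.94881418  -4.90944411 226.74921173] b [ 97.45063197  36.76312086 226.73446096] s [ 96.44699639 -46.58200907 226.76396251]
edge yaw 12.10642 [ 472.25183 -300.12128]
edge yaw 12.149051 [412.50162 -92.02684]
```

View pics/crop3.png

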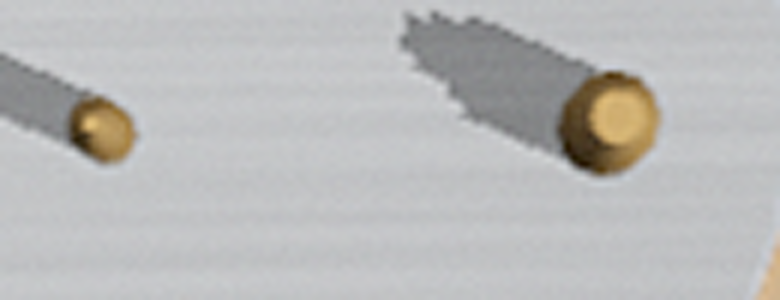

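```bash
cat >> h.py <<'E'
def tray():
    s=st(); R=cv2.Rodrigues(s['orientation'])[0]; p=s['ee_pos']*1000+R@[1.5,.6,101]
    print('tray',p.round(1),'yaw %.2f'%(yaw(s)-90),'to go',(np.array([470.5,-190.1,46])-p).round(1))
E
python3 -c "
from h import *
tray()"
```

```text
t 6.7667 p [ 564.6 -156.9  295.2] yawY 106.56 tilt z [-0.0108 -0.0037 -0.9999] q [-0.27  0.42  0.41  1.57 -0.01 -0.56] F [ 0.6  0.7 -5. ] M [ 0.01 -0.02 -0.02] g 0.0172 dq 0.003
tray [ 561.9 -157.1  194.2] yaw 16.56 to go [ -91.4  -33.  -148.2]
```

Request:
send_rows(series=[[[-5, -2, 0, 0.5, 10], [-10, -4, -3, 0, 10], [-14, -5, -6, 0, 10], [-16, -6, -10, 0, 10], [-16, -6, -12, 0, 10], [-14, -5, -14, 0, 10], [-8, -3, -12, 0, 10], [-3, 0, -8, 0, 10]]])

```text
time_s: 7.43
ee_pos: [0.4736, -0.1856, 0.2298]
orientation: [0.481, -3.098, 0.007]
ft_force: [-0.7, -0.1, -5.0]
finger_gap: 0.017
```

Request:
send_rows(series=[[[0, 0, -8, 0, 10], [0, 0, -8, 0, 10], [0, 0, -6, 0, 10], [0, 0, 0, 0, 10], [0, 0, 0, 0, 10]]])

```text
time_s: 7.85
ee_pos: [0.4721, -0.1845, 0.2055]
orientation: [0.485, -3.097, 0.006]
ft_force: [-0.4, -1.0, -5.4]
finger_gap: 0.0173
```

```bash
python3 -c "
from h import *
tray()"
```

```text
t 7.85 p [ 472.1 -184.5  205.5] yawY 107.79 tilt z [-0.0065 -0.005  -1.    ] q [-0.37  0.24 -0.07  1.27 -0.01 -0.68] F [-0.4 -1.  -5.4] M [-0.01 -0.07 -0.02] g 0.0173 dq 0.01
tray [ 469.8 -184.9  104.5] yaw 17.79 to go [  0.7  -5.2 -58.5]
```

Request:
send_rows(series=[[[1, -5, -8, -0.6, 10], [0, 0, -8, 0, 10], [0, 0, -5, 0, 10], [0, 0, 0, 0, 10], [0, 0, 0, 0, 10]]])

```text
time_s: 8.27
ee_pos: [0.4744, -0.1901, 0.1826]
orientation: [0.468, -3.1, 0.007]
ft_force: [0.3, -0.2, -5.6]
finger_gap: 0.017
```

```bash
python3 -c "
from h import *
tray()"
```

```text
t 8.2667 p [ 474.4 -190.1  182.6] yawY 107.16 tilt z [-0.0057 -0.0053 -1.    ] q [-0.38  0.25 -0.11  1.21 -0.01 -0.68] F [ 0.3 -0.2 -5.6] M [ 0.01 -0.05  0.01] g 0.017 dq 0.011
tray [ 472.2 -190.5   81.6] yaw 17.16 to go [ -1.7   0.4 -35.6]
```

Request:
send_rows(series=[[[-1.7, 0.4, -2, 0, 10], [0, 0, 0, 0, 10], [0, 0, 0, 0, 10]]])

```text
time_s: 8.52
ee_pos: [0.4726, -0.1897, 0.1805]
orientation: [0.468, -3.1, 0.007]
ft_force: [0.1, -0.2, -5.5]
finger_gap: 0.0171
```

```bash
python3 -c "
from h import *
tray(); c=grab('wrist','w4'); I=c['color'][:,:,::-1]
a=grab('top','t4')['color'][:,:,::-1]
cv2.imwrite('pics/crop4.png',np.vstack([cv2.resize(I[170:240,190:390],(800,280),interpolation=cv2.INTER_CUBIC),cv2.resize(a[215:295,265:465],(800,320),interpolation=cv2.INTER_CUBIC)]))"
```

```text
t 8.5167 p [ 472.6 -189.7  180.5] yawY 107.17 tilt z [-0.0057 -0.0052 -1.    ] q [-0.38  0.25 -0.12  1.21 -0.01 -0.68] F [ 0.1 -0.2 -5.5] M [ 0.02 -0.03 -0.04] g 0.0171 dq 0.006
tray [ 470.4 -190.1   79.5] yaw 17.17 to go [  0.1  -0.  -33.5]
```

View pics/crop4.png

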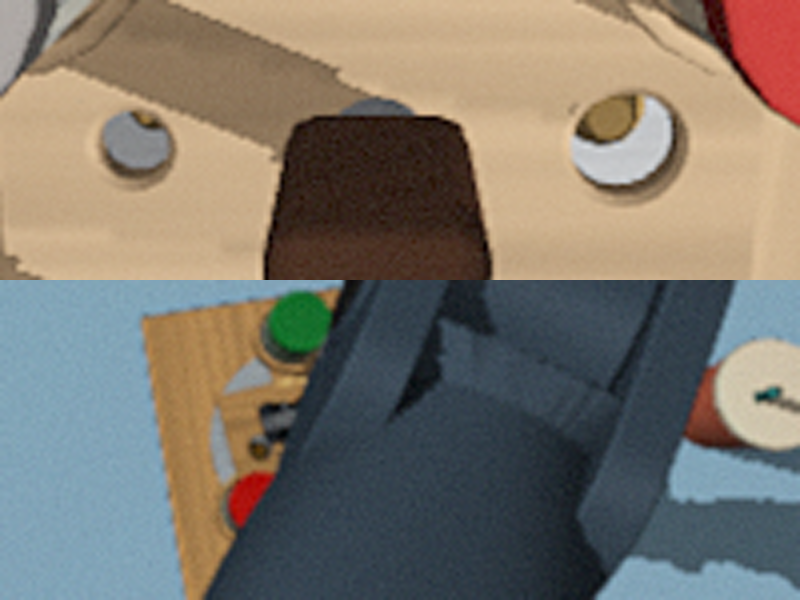

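Through the holes I see the big pin tip near (342,199) and the small tip's edge near (227,198). Next I'll check where the hole centres are relative to them.

Run:
```python
from h import *
c=load('w4'); s=c['s']; R=cv2.Rodrigues(s['orientation'])[0]
tool=lambda w:(R.T@(w-s['ee_pos'])*1000).round(1)
b=ray(c,342.2,198.6,.0695); m=ray(c,226.6,198.1,.0695)
print('tips tool',tool(b),tool(m),'world',b*1000,m*1000)
# hole centres in tool at underside: upper rim circle centres in crop: big (630,145) small (137,145)
for n,p in dict(big=(346.9,204.8),small=(224.0,205.3)).items():
    print(n,'plate-top',tool(ray(c,*p,(s['ee_pos'][2]-.093))))
```

```text
tips tool [  2.   42.8 110.9] [  2.3 -41.1 111.2] world [ 457.38362479 -149.90988822   69.5       ] [ 481.91811749 -230.18897009   69.5       ]
big plate-top [ 2.7 43.2 92.9]
small plate-top [  2.2 -40.1  93.2]
```

Hole and pin centres agree within about 1 mm. Lowering slowly while I watch the force.

Request:
send_rows(series=[[[0, 0, -5, 0, 10], [0, 0, -5, 0, 10], [0, 0, -4, 0, 10], [0, 0, -2, 0, 10], [0, 0, 0, 0, 10]]])

```text
time_s: 9.03
ee_pos: [0.4728, -0.1897, 0.1631]
orientation: [0.468, -3.101, 0.007]
ft_force: [0.4, 0.0, -6.5]
finger_gap: 0.0171
```

```bash
python3 -c "
from h import *
tray()"
```

```text
t 9.0333 p [ 472.8 -189.7  163.1] yawY 107.17 tilt z [-0.005  -0.0056 -1.    ] q [-0.38  0.26 -0.15  1.17 -0.01 -0.68] F [ 0.4  0.  -6.5] M [ 0.02 -0.    0.01] g 0.0171 dq 0.003
tray [ 470.7 -190.1   62.1] yaw 17.17 to go [ -0.2   0.  -16.1]
```

Request:
send_rows(series=[[[0, 0, -3, 0, 10], [0, 0, -3, 0, 10], [0, 0, -2, 0, 10], [0, 0, 0, 0, 10]]])

```text
time_s: 9.37
ee_pos: [0.4727, -0.1896, 0.154]
orientation: [0.468, -3.1, 0.007]
ft_force: [0.1, -0.4, -6.5]
finger_gap: 0.0172
```

```bash
python3 -c "
from h import *
tray()"
```

```text
t 9.3667 p [ 472.7 -189.6  154. ] yawY 107.18 tilt z [-0.0053 -0.0054 -1.    ] q [-0.38  0.26 -0.17  1.14 -0.01 -0.68] F [ 0.1 -0.4 -6.5] M [ 0.07 -0.05 -0.03] g 0.0172 dq 0.003
tray [ 470.5 -190.1   53. ] yaw 17.18 to go [-0. -0. -7.]
```

Request:
send_rows(series=[[[0, 0, -3, 0, 10], [0, 0, -2, 0, 10], [0, 0, 0, 0, 10]]])

```text
time_s: 9.62
ee_pos: [0.4728, -0.1897, 0.1486]
orientation: [0.468, -3.101, 0.007]
ft_force: [0.6, 0.4, -5.0]
finger_gap: 0.0176
```

Request:
send_rows(series=[[[0, 0, -1.5, 0, 10], [0, 0, 0, 0, 10], [0, 0, 0, 0, 10]]])

```text
time_s: 9.87
ee_pos: [0.4729, -0.1903, 0.1487]
orientation: [0.468, -3.102, 0.01]
ft_force: [-0.2, 0.1, -5.3]
finger_gap: 0.0174
```

```bash
python3 -c "
from h import *
tray()"
```

```text
t 9.8667 p [ 472.9 -190.3  148.7] yawY 107.15 tilt z [-0.0035 -0.0071 -1.    ] q [-0.38  0.26 -0.18  1.13 -0.01 -0.68] F [-0.2  0.1 -5.3] M [ 0.07  0.   -0.03] g 0.0174 dq 0.004
tray [ 471.  -190.9   47.7] yaw 17.15 to go [-0.5  0.8 -1.7]
```

Request:
send_rows(series=[[[0, 0, -2.5, 0, 10], [0, 0, 0, 0, 10], [0, 0, 0, 0, 10]]])

```text
time_s: 10.12
ee_pos: [0.4726, -0.1908, 0.1485]
orientation: [0.467, -3.103, 0.013]
ft_force: [0.2, 1.0, -6.6]
finger_gap: 0.0173
```

```bash
python3 -c "
from h import *
tray()"
```

```text
t 10.1167 p [ 472.6 -190.8  148.5] yawY 107.11 tilt z [-0.0021 -0.0085 -1.    ] q [-0.38  0.26 -0.18  1.13 -0.01 -0.68] F [ 0.2  1.  -6.6] M [ 0.42  0.06 -0.04] g 0.0173 dq 0.005
tray [ 470.7 -191.5   47.5] yaw 17.11 to go [-0.2  1.4 -1.5]
```

Request:
send_rows(series=[[[0, 0, -3, 0, 10]]])

```text
time_s: 10.2
ee_pos: [0.4722, -0.1917, 0.1472]
orientation: [0.466, -3.103, 0.017]
ft_force: [-35.1, -6.0, 69.4]
finger_gap: 0.0173
```

Run:
```python
from h import *
tray(); c=grab('wrist','w5'); P=cloud(c)*1000
v,u=np.mgrid[:420,:560]; C=c['color'].astype(int)
m=(v>145)&(v<262)&(u>200)&(u<370)&((u<245)|(u>325)|(v<185))&(abs(P[...,2]-54)<5)&(C[...,0]-C[...,2]>25)
q=P[m]; A=np.c_[q[:,:2]-[470.5,-190],np.ones(len(q))]
k=np.linalg.lstsq(A,q[:,2],rcond=None)[0]; r=q[:,2]-A@k; print(m.sum(),'plate top plane slopes',k[:2].round(4),'z at axis',k[2].round(2),r.std())
# disc height visible beside tray
print('disc z', [np.median(P[...,2][(v<150)&(abs(P[...,2]-46)<4)])])
```

```text
t 10.2 p [ 472.2 -191.7  147.2] yawY 107.08 tilt z [-0.0019 -0.011  -0.9999] q [-0.38  0.26 -0.19  1.12 -0.01 -0.68] F [-35.1  -6.   69.4] M [-0.3   6.53 -0.01] g 0.0173 dq 0.053
tray [ 470.4 -192.6   46.2] yaw 17.08 to go [ 0.1  2.5 -0.2]
10661 plate top plane slopes [-0.0068 -0.0023] z at axis 54.6 0.7500247096803113
disc z [np.float64(46.41189174367538)]
```

View pics/w5.png

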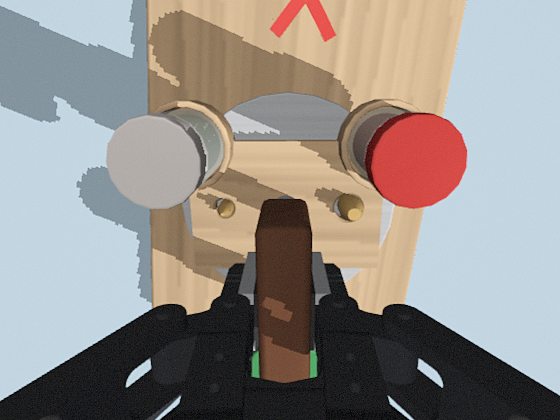

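The tray is flush: the plate top is at 54.6 mm over a disc at 46.4 mm, both pins are through at (227,208) and (349,207), and the jars are in place. I'll release the push, then check.

Request:
send_rows(series=[[[0, 0, 0.3, 0, 10]]])

```text
time_s: 10.33
ee_pos: [0.4718, -0.1918, 0.1483]
orientation: [0.465, -3.104, 0.017]
ft_force: [0.6, 5.0, -7.8]
finger_gap: 0.0166
```

Request:
send_rows(series=[[[0, 0, 0, 0, 10], [0, 0, 0, 0, 10]]])

```text
time_s: 10.5
ee_pos: [0.4718, -0.1915, 0.1481]
orientation: [0.466, -3.104, 0.017]
ft_force: [-0.5, 1.6, -5.7]
finger_gap: 0.017
```

```bash
python3 -c "
from h import *
tray()"
```

```text
t 10.5 p [ 471.8 -191.5  148.1] yawY 107.07 tilt z [-0.001  -0.0108 -0.9999] q [-0.38  0.26 -0.19  1.12 -0.01 -0.68] F [-0.5  1.6 -5.7] M [ 0.38  0.09 -0.02] g 0.017 dq 0.006
tray [ 470.1 -192.5   47.1] yaw 17.07 to go [ 0.4  2.4 -1.1]
```

Request:
send_rows(series=[[[0, 0.8, 0, 2, 10], [0, 0.5, 0, 3, 10], [0, 0.2, 0, 3, 10]]])

```text
time_s: 10.75
ee_pos: [0.472, -0.1911, 0.148]
orientation: [0.685, -3.063, 0.021]
ft_force: [-2.1, -0.2, 1.3]
finger_gap: 0.0172
```

```bash
python3 -c "
from h import *
tray()"
```

```text
t 10.75 p [ 472.  -191.1  148. ] yawY 115.21 tilt z [ 5.000e-04 -1.360e-02 -9.999e-01] q [-0.38  0.26 -0.19  1.12 -0.01 -0.82] F [-2.1 -0.2  1.3] M [ 0.34  0.57 -0.05] g 0.0172 dq 0.642
tray [ 470.4 -192.6   47. ] yaw 25.21 to go [ 0.1  2.5 -1. ]
```

Request:
send_rows(series=[[[0, 0.5, 0, 4, 10], [0, 0.5, 0, 4, 10], [-0.1, 0.5, 0, 4, 10], [-0.1, 0.3, 0, 4, 10]]])

```text
time_s: 11.08
ee_pos: [0.4721, -0.1906, 0.1481]
orientation: [1.123, -2.933, 0.026]
ft_force: [-2.1, -0.5, 1.4]
finger_gap: 0.0171
```

```bash
python3 -c "
from h import *
tray()"
```

```text
t 11.0833 p [ 472.1 -190.6  148.1] yawY 131.90 tilt z [ 0.0047 -0.0158 -0.9999] q [-0.38  0.25 -0.2   1.11 -0.01 -1.11] F [-2.1 -0.5  1.4] M [ 0.4   0.55 -0.07] g 0.0171 dq 0.873
tray [ 471.1 -192.7   47.1] yaw 41.90 to go [-0.6  2.6 -1.1]
```

Request:
send_rows(series=[[[-0.1, 0.4, 0, 4, 10], [-0.1, 0.4, 0, 4, 10], [-0.1, 0.3, 0, 4, 10], [-0.1, 0.3, 0, 4, 10], [0, 0.2, 0, 3, 10], [0, 0, 0, 2, 10]]])

```text
time_s: 11.58
ee_pos: [0.4721, -0.1902, 0.1481]
orientation: [-1.666, 2.662, -0.03]
ft_force: [-3.3, 0.6, 3.5]
finger_gap: 0.0172
```

```bash
python3 -c "
from h import *
tray()"
```

```text
t 11.5833 p [ 472.1 -190.2  148.1] yawY 154.09 tilt z [ 0.0108 -0.0156 -0.9998] q [-0.38  0.25 -0.2   1.1  -0.01 -1.5 ] F [-3.3  0.6  3.5] M [ 0.9   0.97 -0.08] g 0.0172 dq 0.435
tray [ 472.  -192.9   47.1] yaw 64.09 to go [-1.5  2.8 -1.1]
```

Request:
send_rows(series=[[[0, 0, -0.2, 2.2, 10], [0, 0, 0, 0.2, 10], [0, 0, 0, 0, 10], [0, 0, 0, 0, 10]]])

```text
time_s: 11.92
ee_pos: [0.4721, -0.1903, 0.148]
orientation: [-1.728, 2.622, -0.03]
ft_force: [-4.1, 1.1, 5.2]
finger_gap: 0.0172
```

Run:
```python
from h import *
tray(); c=grab('wrist','w6'); P=cloud(c)*1000
v,u=np.mgrid[:420,:560]; C=c['color'].astype(int)
m=(v>145)&(v<262)&(u>200)&(u<370)&((u<245)|(u>325)|(v<185))&(abs(P[...,2]-54)<5)&(C[...,0]-C[...,2]>25)
q=P[m]; A=np.c_[q[:,:2]-[470.5,-190],np.ones(len(q))]
k=np.linalg.lstsq(A,q[:,2],rcond=None)[0]; print(m.sum(),'slopes',k[:2].round(4),'z at axis',k[2].round(2))
print('disc z', np.median(P[...,2][(v<250)&(abs(P[...,2]-46)<4)&(abs(C[...,0]-C[...,2])<15)]))
m=(C[...,0]>150)&(C[...,1]<90)&(abs(P[...,2]-124)<6); a=np.radians(12.1)
vv,uu=np.nonzero(m); (x,y),r=cv2.minEnclosingCircle(np.c_[uu,vv].astype(np.float32)); w=ray(c,x,y,.124)*1000
d=w[:2]-[470.5,-190]; print('red lid',x,y,w,'stand frame x',d@[np.cos(a),np.sin(a)],'y',d@[-np.sin(a),np.cos(a)])
```

```text
t 11.9167 p [ 472.1 -190.3  148. ] yawY 156.75 tilt z [ 0.0113 -0.0152 -0.9998] q [-0.38  0.25 -0.2   1.1  -0.01 -1.54] F [-4.1  1.1  5.2] M [ 0.99  1.05 -0.08] g 0.0172 dq 0.003
tray [ 472.1 -192.9   47. ] yaw 66.75 to go [-1.6  2.8 -1. ]
10616 slopes [ 0.0025 -0.0119] z at axis 55.18
disc z 46.40694271591161
red lid 418.9710693359375 161.6702423095703 [ 396.95626025 -205.88842655  124.        ] stand frame x -75.24034504107928 y -0.11930410359811157
```

View pics/w6.png

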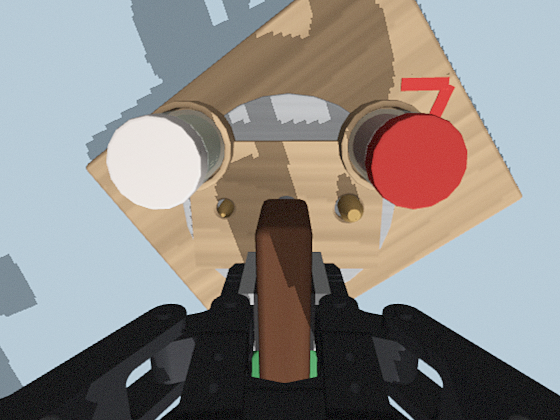

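The red jar is at stand-frame (-75, -0.1) mm, the tray is within about 0.8 mm of flush on both pins, and the arm is still and gripping. Handing in.

```bash
python3 -c "
from h import *
print(arm.job_done()); st()"
```

```text
the job is handed in; nothing more can be done
None
the job is handed in; nothing more can be done
```

I lifted the tray by its handle and lowered it over both pins, big hole on big pin. I then turned the turntable about 50° by the handle and handed the job in at about 12 s, still gripping. No verdict was reported.

The last checks, taken just before handing in:
- **Red jar:** it stood at about x = -75 mm, y = -0.1 mm in the stand's frame, so in line with the arrow.
- **Flushness:** the tray was about 0.8 mm above the turntable top and tilted about 0.012 rad, both within the limits. Both pins showed through their holes.
- **Jars:** red and white stood upright in their wells. The green jar was mostly hidden behind the gripper in the last view.
- **Hold:** the arm was still, with the fingers stopped on the bar at a 17 mm opening (80 N set). The wrist force was 7 N or less.

Some things were less clean:
- **Hard push:** one push while seating the tray briefly reached about 78 N at the wrist, under the 120 N limit.
- **Disagreement:** the tray position worked out from the arm's pose drifted about 3 mm from the axis during the turn. The camera showed the tray still on the pins, so I put this down to tool tilt.
- **Not re-checked:** I did not look again at the tumblers, straw cup or spoon after the moves. The tray was carried well clear of them.

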